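# Charge the ball mill pot and hold its keyed cover home

### The job

Tip all five grinding balls from the steel scoop into the open pot of the ball mill and stand the empty scoop back on the bench. Then set the knurled cover on the pot's neck, turn it until its hidden keyways drop over the pins, and push it down against the sprung seal until it is fully home. Finish while still gripping the cover and holding it pushed home, so that I can swing the clamp bolts over; do not let go, and leave the bottle, the ink jar and the vial rack where they are.

Things in the scene. Friction and masses are not known exactly. Their poses are not given: they have to be found in the camera images.
- mouth (a point): centre of the round mouth of the steel grinding pot, on its upright axis, level with its rim, 108 mm over the bench (z up). Bore 42 mm, 60 mm deep; rim chamfered; neck 48 mm across outside. The pot is fixed to a round grey drive foot, 110 mm across, with a small black switch panel. Its body, 90 mm across, begins 29 mm below the rim; two open clamp bolts hang at its sides to 59 mm from the axis.
- pin_tops (a point): point on the pot's axis level with the tops of the three pins, 10 mm below the rim. The pins, round and 6 mm thick, stand out 5 mm from the neck, 120 degrees apart, at an angle that changes from run to run and that no frame tells. Below them a black sprung rubber seal ring, 68 mm across, lies round the neck, its face 17 mm below the rim.
- seal (a joint): how far the sprung rubber seal ring is pressed down, m: 0 = free, 0.004 = the cover is fully home. It pushes back with about 5 N at first and 10 N when the cover is home, so it lifts the cover again if that is let go.
- cover_center (a point): centre, half-way up, of the loose aluminium cover, 52 mm high, about 0.25 kg, standing on the bench, z up along its axis. Its lower 25 mm is a plain skirt 68 mm across; above rises the knurled grip, 50 mm across, from 1 mm below this point to 26 mm above it. Height of this point over the pot's rim: resting on the pins 16 mm, touching the seal 9 mm, fully home (ceiling on rim) 5 mm.
- scoop_grip (a point): centre of the black grip bar of the loose trough-shaped steel scoop, 53 mm above its underside. Bar 68 mm long (x), 12 mm wide (y), 14 mm high, 16 mm above the trough's walls. Frame: x towards the spout, z up. Trough 122 mm long, 34 mm wide, 0.16 kg empty. Its floor rises 6 degrees to the spout: the balls stay at the back while it is level and roll out when the spout is tipped down 35 degrees.
- spout_tip (a point): middle of the floor's front edge at the open end of the trough (its spout), 76 mm ahead (x) of the grip's centre and 37 mm below it. There the trough is 34 mm wide outside, 30 mm inside, with walls 12 mm high; it just fits into the pot's mouth, or can be held right over it.
- ball0_center (a point): centre of a steel grinding ball, 13 mm across, lying in the scoop at the start
- ball1_center (a point): centre of a steel grinding ball, 13 mm across, as above
- ball2_center (a point): centre of a steel grinding ball, 13 mm across, as above
- ball3_center (a point): centre of a steel grinding ball, 13 mm across, as above
- ball4_center (a point): centre of a steel grinding ball, 13 mm across, as above
- cover: the cover as a body; origin at the centre of its open underside, 26 mm below cover_center. Bore 51.4 mm (about 1.3 mm play all round on the neck), 21 mm deep, with three straight keyways 120 degrees apart and 10.4 mm wide inside, not marked outside. Turned under a light push, at most a third of a turn, the cover drops over the pins within about 4 degrees of the right angle.
- scoop: the scoop as a body; origin on its underside, below the grip's centre
- amber_bottle: bystander: brown bottle, 42 mm across, 85 mm high, origin at the centre of its underside
- ink_jar: bystander: ink jar with yellow lid, 63 mm across, 72 mm high, origin at the centre of its underside
- vials: bystander: wooden rack with dropper vials, 130 x 40 x 64 mm, origin at the centre of its underside
- mixer_stand: fixed obstacle: overhead stirrer, origin at the centre of the underside of its dark blue base plate (180 mm in x, 286 mm in y, 22 mm high). Its motor head, 255 to 384 mm above the bench, hangs over the half of the base nearer the pot, up to 50 mm in x and 20 to 141 mm to +y from the origin: carry things past it on the robot's side.
Not all that is in view belongs to the job. Of the things that look like the cover, the largest one is meant.

How it is judged:
On the way, in this order (a step that is already met when the one before it is completed fails the run):
1. all five balls lie in the pot (horizontal distance between each of ball0_center, ball1_center, ball2_center, ball3_center, ball4_center and mouth below 0.022 m and z of each of ball0_center, ball1_center, ball2_center, ball3_center, ball4_center in the frame of mouth below -0.015 m), for 0.2 s.
2. the cover has dropped over the pins, with the scoop standing on the bench (z of cover_center in the frame of mouth below 0.0125 m and horizontal distance between cover_center and mouth below 0.003 m and height (world z) of scoop below 0.004 m and angle between scoop's own z axis and vertical below 0.06 rad and linear speed of scoop below 0.02 m/s and contact force between the fingers and scoop below 0.1 N), for 0.1 s.
At the end, for the whole second after the job is handed in: All five balls are in the pot (15 mm or more below the rim); the scoop stands level on the bench, released; the cover is centred (2 mm), upright (2.5 degrees), within 1.2 mm of fully home with the seal pressed 2.8 mm or more, at rest and still gripped (over 3 N) (all of step 1 and height (world z) of scoop below 0.004 m and angle between scoop's own z axis and vertical below 0.06 rad and linear speed of scoop below 0.02 m/s and contact force between the fingers and scoop below 0.1 N and z of cover_center in the frame of mouth between 0.002 and 0.0062 m and horizontal distance between cover_center and mouth below 0.002 m and angle between cover_center's own z axis and vertical below 0.044 rad and value of joint seal above 0.0028 m and linear speed of cover below 0.01 m/s and contact force between the fingers and cover above 3 N); the arm keeps its last pose, push and grip.
It fails at once if the bottle, the ink jar or the vial rack is moved more than 30 mm or toppled (distance of any of amber_bottle, ink_jar, vials from where it was at the start of the episode above 0.03 m or angle between any of amber_bottle, ink_jar, vials's own z axis and vertical above 0.5 rad).
It also fails if it takes over 72 s, if anything falls off the work surface, if the arm or the gripper's body presses on something with over 40 N, if the wrist force passes 120 N, or if a joint passes its speed limit or range.

### The arm

A 6-joint arm with a two-finger parallel gripper is mounted at the origin on a cart in front of the work surface, level with it; the furniture and walls round the work are solid. World frame = base frame: x ahead of the robot, y to its left, z up, the work surface at z = 0. Lengths are in m, angles in rad, forces in N, time in s.
With the tool pointing down it reaches from about 0.25 to 0.725 m from the base axis. Payload 9.7 kg.
Tool frame: the origin (TCP) lies midway between the tips of the shut fingers; the grasp point (between the pads) lies 19 mm behind it; z points along the fingers, y is the line along which they close (so a half turn about z gives the same grasp; the last joint's range is limited). The gripper opens to 85 mm and grips with 20 to 120 N. Pads are 22 mm wide; open, the fingers measure 114 mm over their backs; the gripper's body (76 mm by 85 mm) begins 54 mm behind the grasp point. The pads swing forward as they close: fully open they stand 13 mm farther back than shut.
Start: joints at [-1.104, 0.087, 0.176, 1.66, 0, 1.571], TCP at [0.248, -0.491, 0.194] pointing down, gripper open.
Joint ranges: [-3.13, 3.13], [-0.85, 1.81], [-1.15, 1.24], [-2.2, 2.28], [-1.44, 1.52], [-3.14, 3.14]. Speed limits (rad/s): [2.22, 2.22, 2.57, 3.14, 3.14, 3.14].

### API

Orientations are given as a unit quaternion [x, y, z, w].
In Python, from plant import robot, imaging, order gives the robot as it stands.
- The arm moves only by the tool drive_tool, never from a script. Its argument "targets" is a list of rows, each a list of 7 numbers: the turn, a rotation vector about the tool's x, y, z in degrees, then the shift along the tool's x, y, z in cm, then the finger opening in cm, from 0 to 8.54. In form: [[ax, ay, az, dx, dy, dz, gripper], ...]. A call has 1 to 8 rows; each row shifts and turns the commanded pose from where the row before left it, along the tool's axes as they then stand; what a row does not reach is not made up. A row lasts 1/10 s, in which the tool goes at most 50 mm and 8.59 degrees, less where a joint would pass 70% of its speed; a pose out of reach is approached as far as the arm can. A call is refused whole if a number of a shift passes 5 or a number of a turn 8.59, either way. A call with a gripper value outside its range is refused whole. The fingers move at their own pace and stop on an object; "force" is the grip in N (left out, the last holds). Time passes only in rows, so rows that do not move let the fingers close. It gives the time, the measured TCP pose, the force, the opening and the grip force at its end, in the units of the state.
- robot.get_obs(): the state, without advancing time (a new reading comes with each control period).
- imaging.get_image(name): name is "side" or "top" or "wrist"; returns a dict with "frame" (400x640x3 uint8, blue, green, red), "z_map" (400x640 float32, m along the optical axis (not along the pixel's ray), 0 where there is no reading), "K" (3x3 intrinsics, pixels), "extrinsics" (4x4, takes a point from camera to world coordinates); the wrist camera has in their place "tool_from_camera" (4x4, takes a point from camera to tool coordinates, whose origin is the TCP and whose axes are the flange's). Camera axes: x right, y down, z forward; pixel columns grow to the right and rows downward; lengths in m; the calibration is good to about 2 mm. The wrist camera is an equidistant fisheye: a pixel r from the principal point sees the ray r / f radians off the axis. A picture is of the moment at which its call begins: read the wrist's pose just before it.
- order.sign_off(): hands the job in; it is judged then, once.
The state is a dict: "time": time; "qpos": joint angles; "dq": joint speeds; "tau": joint torques, N m; "tcp_pos": TCP position; "ee_rot": TCP orientation; "force": force on the tool from outside, world axes, zero at the start; "moment": the same for the moment, N m; "grip_width": finger opening in m; "finger_force": force on a finger pad.
Only numpy, scipy, OpenCV 4.12 (cv2) and the standard library are available. Lean on these libraries where they do the work, as an engineer would, in place of code of your own. Each camera call takes 0.05 s, during which the arm holds its last target. There are 200 camera calls.

## Working session

There is one attempt and no reset: what is moved stays moved. The work goes in short steps, Python scripts to look and compute and a tool call to move; the robot and the scene stay as the last step left them, time stands still between calls to the robot, and variables do not carry over. Pictures are saved under pics/ and viewed, at most 10 in all, crops included, and the job is handed in when it is done.

Besides the shell and the picture viewer there is one more tool, called after "Call:" in YAML: its name, and indented under it one key for each argument. drive_tool: Moves the arm, as the interface text tells. Its arguments: {"type":"object","properties":{"targets":{"type":"array","items":{"type":"array","items":{"type":"number"}}},"force":{"type":"number"}},"required":["targets"]}

```bash
mkdir -p pics
cat > h.py <<'E'
import numpy as np, cv2
from plant import robot, imaging, order
from scipy.spatial.transform import Rotation as R
def cloud(im):
    z=im["z_map"];K=im["K"];v,u=np.mgrid[:z.shape[0],:z.shape[1]]
    P=np.stack([(u-K[0,2])/K[0,0]*z,(v-K[1,2])/K[1,1]*z,z],-1)
    E=im["extrinsics"];W=P@E[:3,:3].T+E[:3,3];W[z==0]=np.nan;return W
E
python3 - <<'E'
from h import *
o=robot.get_obs();print({k:np.round(v,3) for k,v in o.items()})
for n in("top","side"):
    im=imaging.get_image(n);cv2.imwrite(f"pics/{n}0.png",im["frame"]);np.save(n+"W.npy",cloud(im));np.savez(n+"0",K=im["K"],E=im["extrinsics"]);print(n,im["K"],im["extrinsics"].round(3))
E
```

```text
{'time': np.float64(0.0), 'qpos': array([-1.104,  0.087,  0.175,  1.66 , -0.   ,  1.571]), 'dq': array([ 0.001, -0.002,  0.001, -0.001,  0.002, -0.   ]), 'tau': array([-0.0000e+00, -5.2039e+01,  4.6480e+01,  1.6000e-02,  0.0000e+00,
        0.0000e+00]), 'tcp_pos': array([ 0.247, -0.491,  0.193]), 'ee_rot': array([ 0.973,  0.231, -0.   , -0.001]), 'force': array([ 1.202, -0.256,  0.107]), 'moment': array([-0.014,  0.07 ,  0.053]), 'finger_force': np.float64(0.0), 'grip_width': np.float64(0.086)}
top [[391.27780745   0.         314.32982618]
 [  0.         391.27780745 199.70898022]
 [  0.           0.           1.        ]] [[ 0.004 -0.995  0.102  0.432]
 [-1.    -0.004  0.003  0.028]
 [-0.003 -0.102 -0.995  1.052]
 [ 0.     0.     0.     1.   ]]
side [[452.19651887   0.         321.16445053]
 [  0.         452.19651887 198.46221406]
 [  0.           0.           1.        ]] [[-0.86  -0.285  0.423 -0.006]
 [-0.51   0.516 -0.688  0.875]
 [-0.023 -0.808 -0.589  0.823]
 [ 0.     0.     0.     1.   ]]
```

View pics/top0.png

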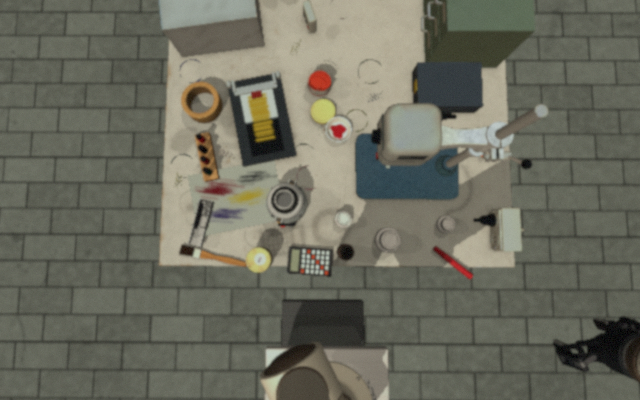

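View pics/side0.png

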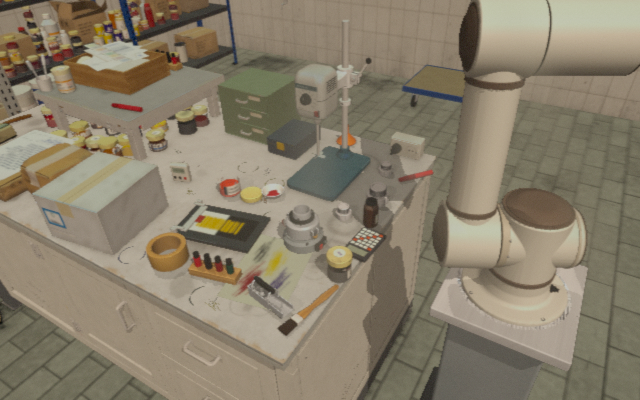

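The top view shows the pot at (285,200), the scoop at (202,223), the vials at (206,157), the ink jar at (258,260) and the bottle at (346,252). Three things could be taken for the cover: (343,217), (387,240) and (446,223). The one at (387,240) looks largest; I'll check it with a crop and the depth map.

Run:
```python
from h import *
t=cv2.imread("pics/top0.png");
a=cv2.resize(t[180:275,170:290],None,fx=5,fy=5,interpolation=cv2.INTER_CUBIC)
b=cv2.resize(t[195:270,320:470],None,fx=4,fy=4,interpolation=cv2.INTER_CUBIC)
c=np.zeros((500,800,3),np.uint8)
a=cv2.resize(t[185:275,170:300],None,fx=3.07,fy=3.07,interpolation=cv2.INTER_CUBIC);b=cv2.resize(t[195:270,320:470],None,fx=2.66,fy=2.66,interpolation=cv2.INTER_CUBIC)
c[:a.shape[0],:a.shape[1]]=a;c[:b.shape[0],400:400+b.shape[1]]=b
cv2.imwrite("pics/crop.png",c[:290])
W=np.load("topW.npy")
def reg(n,u0,u1,v0,v1,bands):
    P=W[v0:v1,u0:u1].reshape(-1,3)
    for lo,hi in bands:
        Q=P[(P[:,2]>lo)&(P[:,2]<hi)]
        if len(Q)>4:
            c,r=cv2.minEnclosingCircle(Q[:,:2].astype(np.float32));print(n,lo,len(Q),"circ",np.round(c,4),round(r*2,4),"z",np.median(Q[:,2]).round(4), "med",np.median(Q,0).round(4))
b=[(.012,.035),(.035,.06),(.06,.09),(.09,.12)]
reg("A",328,358,202,232,b[:3]);reg("B",370,405,222,260,b[:3]);reg("C",432,462,208,238,b[:3]);reg("pot",260,312,170,232,b);reg("scoop",185,218,195,252,b[:3]);reg("bottle",335,357,242,264,b);reg("ink",245,271,246,272,b);reg("vials",190,220,128,184,b)
reg("base",350,462,130,202,[(.012,.035)]);reg("head",370,450,95,170,[(.2,.4)])
P=W[195:255,185:220].reshape(-1,3);Q=P[(P[:,2]>.045)&(P[:,2]<.075)];print(cv2.minAreaRect((Q[:,:2]*1000).astype(np.float32)))
Q=P[(P[:,2]>.01)&(P[:,2]<.075)];print(cv2.minAreaRect((Q[:,:2]*1000).astype(np.float32)),np.median(W[100:260,300:340,2]))
```

```text
A 0.012 195 circ [ 0.488  -0.0452] 0.0467 z 0.0217 med [ 0.4863 -0.0433  0.0217]
A 0.035 47 circ [ 0.4884 -0.0454] 0.0339 z 0.0363 med [ 0.488  -0.0484  0.0363]
B 0.012 217 circ [ 0.4336 -0.162 ] 0.0684 z 0.0248 med [ 0.4341 -0.1484  0.0248]
B 0.035 323 circ [ 0.433  -0.1622] 0.0525 z 0.0497 med [ 0.4341 -0.1611  0.0497]
C 0.012 191 circ [ 0.4748 -0.3165] 0.0474 z 0.0221 med [ 0.4743 -0.3109  0.0221]
C 0.035 64 circ [ 0.4749 -0.3157] 0.034 z 0.0367 med [ 0.4736 -0.3144  0.0367]
pot 0.012 286 circ [0.5242 0.1038] 0.1222 z 0.0283 med [0.4983 0.0921 0.0283]
pot 0.035 286 circ [0.5303 0.1052] 0.1147 z 0.0469 med [0.5305 0.1042 0.0469]
pot 0.06 611 circ [0.5304 0.1042] 0.1126 z 0.078 med [0.5265 0.103  0.078 ]
pot 0.09 265 circ [0.5307 0.1052] 0.0675 z 0.0935 med [0.5288 0.105  0.0935]
scoop 0.012 351 circ [0.4669 0.333 ] 0.1467 z 0.0169 med [0.4586 0.3292 0.0169]
scoop 0.035 129 circ [0.4934 0.3282] 0.0676 z 0.0568 med [0.4881 0.3256 0.0568]
scoop 0.06 36 circ [0.4942 0.3265] 0.0602 z 0.0607 med [0.5017 0.3263 0.0607]
bottle 0.012 6 circ [ 0.4093 -0.0331] 0.0257 z 0.0279 med [ 0.409  -0.
[... 314 characters left out ...]
035 0.149  0.048 ]
ink 0.06 507 circ [0.3827 0.1708] 0.0632 z 0.0698 med [0.3833 0.1706 0.0698]
vials 0.012 517 circ [0.6541 0.3204] 0.1317 z 0.0214 med [0.6509 0.3159 0.0214]
vials 0.035 115 circ [0.6539 0.3198] 0.1061 z 0.0486 med [0.6616 0.3193 0.0486]
vials 0.06 108 circ [0.6543 0.3229] 0.1053 z 0.0631 med [0.646  0.3221 0.0631]
base 0.012 4190 circ [ 0.6394 -0.2064] 0.335 z 0.022 med [ 0.5959 -0.1953  0.022 ]
head 0.2 3997 circ [ 0.6277 -0.1569] 0.1578 z 0.3794 med [ 0.6202 -0.1388  0.3794]
((493.08203125, 325.844482421875), (27.43672752380371, 67.20851135253906), 80.1853256225586)
((464.67535400390625, 336.58856201171875), (54.66826248168945, 150.57325744628906), 83.81647491455078) nan
```

View pics/crop.png

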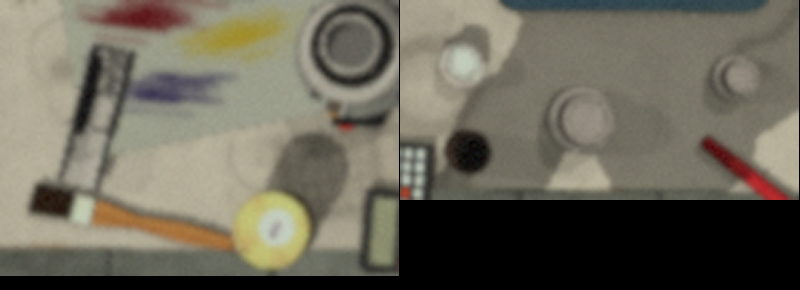

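Crop: the cover is the wide knurled one at (387,240). Its measured diameter is 68 mm, against 47 mm for the two look-alikes. The scoop's black grip runs (201,203)–(197,227), the balls are at the far end, and the spout points at the robot near the brush. First I test the turn sense.

Call:
drive_tool:
  targets:
    - [0,0,-8,0,0,-1,8.5]

```text
time: 0.2
tcp_pos: [0.2472, -0.4906, 0.2021]
ee_rot: [0.954, 0.299, -0.0, -0.001]
force: [-0.8, 0.1, 0.4]
grip_width: 0.0852
finger_force: 0.0
```

```bash
cat >> h.py <<'E'
def axes():
    o=robot.get_obs();return o["tcp_pos"],R.from_quat(o["ee_rot"]),o
def goto(p,rows=1):
    "tool-frame shift in cm to world point p, and tool axes"
    t,r,o=axes();d=r.inv().apply(np.array(p)-t)*100
    print("t",round(float(o["time"]),2),"tcp",t.round(4),"shift cm",d.round(2),"n",np.round(np.linalg.norm(d)/5,1),"xyaw",np.degrees(np.arctan2(*r.as_matrix()[[1,0],0])).round(1),"ztilt",r.as_matrix()[:,2].round(3),"q",np.degrees(o["qpos"]).round(0),"F",o["force"].round(1),"M",o["moment"].round(2),"grip",o["grip_width"].round(4),o["finger_force"].round(1))
E
python3 -c "
from h import *
goto([.49,.326,.23])"
```

```text
Traceback (most recent call last):
  File "h.py", line 13, in goto
    print("t",round(float(o["time"]),2),"tcp",t.round(4),"shift cm",d.round(2),"n",np.round(np.linalg.norm(d)/5,1),"xyaw",np.degrees(np.arctan2(*r.as_matrix()[[1,0],0])).round(1),"ztilt",r.as_matrix()[:,2].round(3),"q",np.degrees(o["qpos"]).round(0),"F",o["force"].round(1),"M",o["moment"].round(2),"grip",o["grip_width"].round(4),o["finger_force"].round(1))
                                                                                                                                                                                                                                                                                                                  ^^^^^^^^^^^^^^^^^^^^^
AttributeError: 'float' object has no attribute 'round'
```

```bash
sed -i 's/o\["grip_width"\].round(4),o\["finger_force"\].round(1)/round(float(o["grip_width"]),4),round(float(o["finger_force"]),1)/' h.py
python3 -c "
from h import *
goto([.49,.326,.23])"
```

```text
t 0.2 tcp [ 0.2472 -0.4906  0.2021] shift cm [ 66.53 -53.22  -2.6 ] n 17.0 xyaw 34.8 ztilt [-0.001  0.003 -1.   ] q [-63.   5.  11.  96.  -0.  82.] F [-0.8  0.1  0.4] M [-0.05 -0.01  0.05] grip 0.0852 0.0
```

Call:
drive_tool:
  targets:
    - [0,0,0,3.7,-2.95,-0.3,8.5]
    - [0,0,0,3.7,-2.95,-0.3,8.5]
    - [0,0,0,3.7,-2.95,-0.3,8.5]
    - [0,0,0,3.7,-2.95,-0.3,8.5]
    - [0,0,0,3.7,-2.95,-0.3,8.5]
    - [0,0,0,3.7,-2.95,-0.3,8.5]
    - [0,0,0,3.7,-2.95,-0.3,8.5]
    - [0,0,0,3.7,-2.95,-0.3,8.5]

```text
time: 1.0
tcp_pos: [0.3561, -0.1267, 0.2277]
ee_rot: [0.954, 0.298, 0.0, 0.0]
force: [-0.2, 0.3, 0.1]
grip_width: 0.0853
finger_force: 0.0
```

Call:
drive_tool:
  targets:
    - [0,0,0,3.7,-2.95,0,8.5]
    - [0,0,0,3.7,-2.95,0,8.5]
    - [0,0,0,3.7,-2.95,0,8.5]
    - [0,0,0,3.7,-2.95,0,8.5]
    - [0,0,0,3.7,-2.95,0,8.5]
    - [0,0,0,3.7,-2.95,0,8.5]
    - [0,0,0,3.7,-2.95,0,8.5]
    - [0,0,0,3.7,-2.95,0,8.5]

```text
time: 1.8
tcp_pos: [0.465, 0.2362, 0.2274]
ee_rot: [0.954, 0.299, -0.0, 0.0]
force: [1.1, -1.9, 1.1]
grip_width: 0.0852
finger_force: 0.0
```

Call:
drive_tool:
  targets:
    - [0,0,-8,0,0,0,8.5]
    - [0,0,-8,0,0,0,8.5]
    - [0,0,-8,0,0,0,8.5]
    - [0,0,-8,0,0,0,8.5]
    - [0,0,-8,0,0,0,8.5]
    - [0,0,-8,0,0,0,8.5]
    - [0,0,-8,0,0,0,8.5]
    - [0,0,-8,0,0,0,8.5]

```text
time: 2.6
tcp_pos: [0.4648, 0.2341, 0.2273]
ee_rot: [0.649, 0.761, -0.0, -0.0]
force: [0.3, -1.4, 0.5]
grip_width: 0.0849
finger_force: 0.0
```

Call:
drive_tool:
  targets:
    - [0,0,-8,0,0,0,8.5]
    - [0,0,-8,0,0,0,8.5]
    - [0,0,-8,0,0,0,8.5]
    - [0,0,-8,0,0,0,8.5]
    - [0,0,-8,0,0,0,8.5]
    - [0,0,-8,0,0,0,8.5]
    - [0,0,-8,0,0,0,8.5]
    - [0,0,-8,0,0,0,8.5]

```text
time: 3.4
tcp_pos: [0.4648, 0.234, 0.2273]
ee_rot: [0.147, 0.989, -0.0, -0.0]
force: [-0.5, -0.9, 0.5]
grip_width: 0.085
finger_force: 0.0
```

```bash
cat >> h.py <<'E'
def wcloud(name=None):
    t,r,_=axes();im=imaging.get_image("wrist");f=im["K"][0,0];z=im["z_map"]
    v,u=np.mgrid[:z.shape[0],:z.shape[1]];x=u-im["K"][0,2];y=v-im["K"][1,2];rr=np.hypot(x,y)+1e-9;th=rr/f
    s=np.tan(np.minimum(th,1.5))/rr
    P=np.stack([x*s*z,y*s*z,z],-1);T=im["tool_from_camera"]
    W=r.apply((P@T[:3,:3].T+T[:3,3]).reshape(-1,3)).reshape(P.shape)+t;W[z==0]=np.nan
    if name: cv2.imwrite(f"pics/{name}.png",im["frame"])
    return W,im
E
python3 - <<'E'
from h import *
goto([.49,.326,.12])
W,im=wcloud("w1");np.save("w1.npy",W);print(im["K"],im["tool_from_camera"].round(3))
E
```

```text
t 3.4 tcp [0.4648 0.234  0.2273] shift cm [ 0.26  9.54 10.73] n 2.9 xyaw 163.1 ztilt [-0.001 -0.    -1.   ] q [27.  2. 11. 99. -0. 44.] F [-0.5 -0.9  0.5] M [-0.01 -0.02 -0.03] grip 0.085 0.0
[[309.70691629   0.         324.08052539]
 [  0.         309.70691629 198.57339089]
 [  0.           0.           1.        ]] [[ 0.001 -0.95  -0.313  0.081]
 [ 1.     0.001  0.001  0.001]
 [-0.    -0.313  0.95  -0.18 ]
 [ 0.     0.     0.     1.   ]]
```

View pics/w1.png

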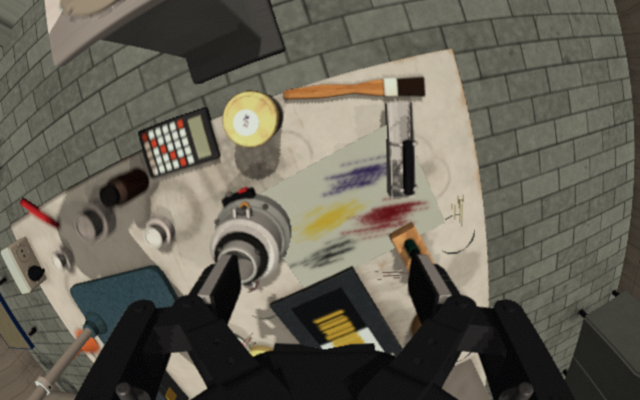

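The wrist view shows the scoop at (400,150), with the black grip bar (408,140–193), the balls at its far end (400,190) and the brush beyond the spout. The pot is at (245,245).

Run:
```python
from h import *
W=np.load("w1.npy");im=cv2.imread("pics/w1.png")
P=W[90:205,375:430].reshape(-1,3);B=im[90:205,375:430].reshape(-1,3)
m=(P[:,2]>.045)&(P[:,2]<.075);print("hi",cv2.minAreaRect((P[m,:2]*1000).astype(np.float32)),P[m].mean(0),m.sum(),np.percentile(P[m,2],[5,50,95]))
m=m&(B.max(1)<45);print("blk",cv2.minAreaRect((P[m,:2]*1000).astype(np.float32)),P[m].mean(0),m.sum(),np.percentile(P[m,2],[5,50,95]))
m=(P[:,2]>.022)&(P[:,2]<.075);print("all",cv2.minAreaRect((P[m,:2]*1000).astype(np.float32)),m.sum())
Q=W[180:300,200:300].reshape(-1,3);q=Q[(Q[:,2]>.100)&(Q[:,2]<.115)];print("rim",cv2.minEnclosingCircle(q[:,:2].astype(np.float32)),len(q),np.median(q,0),cv2.fitEllipse((q[:,:2]*1000).astype(np.float32)))
```

```text
hi ((491.8108215332031, 331.7524108886719), (30.03827667236328, 66.8821029663086), 78.69778442382812) [0.48998368 0.33038504 0.05763086] 663 [0.05011435 0.05908591 0.06096259]
blk ((490.37548828125, 330.9100646972656), (11.057446479797363, 64.46281433105469), 77.00081634521484) [0.48923288 0.33085562 0.05912839] 504 [0.05433164 0.05950278 0.06107935]
all ((476.54046630859375, 334.6441955566406), (35.99580001831055, 122.4710693359375), 78.01520538330078) 1243
rim ((0.5286906361579895, 0.11011901497840881), 0.024755705147981644) 375 [0.51659175 0.12290916 0.1060377 ] ((528.3641967773438, 110.33026123046875), (43.73311233520508, 45.59651184082031), 143.87574768066406)
```

Call:
drive_tool:
  targets:
    - [0,0,-4.5,0,0,0,6]
    - [0,0,0,0.4,4.7,3.0,6]
    - [0,0,0,0.4,4.7,3.0,6]
    - [0,0,0,0,0,3.0,6]
    - [0,0,0,0,0,0,6]

```text
time: 3.95
tcp_pos: [0.4745, 0.3173, 0.1391]
ee_rot: [0.112, 0.994, -0.003, -0.003]
force: [-0.1, -1.2, 0.4]
grip_width: 0.06
finger_force: 0.0
```

Run:
```python
from h import *
goto([.49,.331,.034])
W,im=wcloud("w2");f=im["frame"]
m=(W[...,2]>.05)&(W[...,2]<.066)&(f.max(2)<60)&(np.abs(W[...,0]-.49)<.05)&(np.abs(W[...,1]-.331)<.03)
P=W[m];print("blk",cv2.minAreaRect((P[:,:2]*1000).astype(np.float32)),P.mean(0),m.sum())
m=(W[...,2]>.022)&(W[...,2]<.066)&(np.abs(W[...,0]-.475)<.08)&(np.abs(W[...,1]-.334)<.04);P=W[m];print("all",cv2.minAreaRect((P[:,:2]*1000).astype(np.float32)),m.sum())
```

```text
t 3.95 tcp [0.4745 0.3173 0.1391] shift cm [-1.26  1.74 10.49] n 2.1 xyaw 167.2 ztilt [-0.007 -0.005 -1.   ] q [34.  8.  7. 90. -0. 47.] F [-0.1 -1.2  0.4] M [-0.01  0.01 -0.01] grip 0.06 0.0
blk ((490.4916687011719, 331.83563232421875), (11.335726737976074, 65.30140686035156), 77.22457122802734) [0.48905231 0.33193847 0.05946515] 860
all ((475.9266052246094, 334.6714172363281), (35.34199523925781, 123.697509765625), 77.53843688964844) 1756
```

Call:
drive_tool:
  targets:
    - [0,0,0,-1.2,1.8,1,6]
    - [0,0,0,0,0,3,6]
    - [0,0,0,0,0,3,6]
    - [0,0,0,0,0,0,6]
    - [0,0,0,0,0,0,6]

```text
time: 4.5
tcp_pos: [0.4927, 0.3323, 0.0763]
ee_rot: [0.112, 0.994, 0.0, 0.001]
force: [0.3, 0.5, 0.1]
grip_width: 0.06
finger_force: 0.0
```

Run:
```python
from h import *
goto([.4895,.3315,.034])
```

```text
t 4.5 tcp [0.4927 0.3323 0.0763] shift cm [ 0.3  -0.15  4.22] n 0.8 xyaw 167.2 ztilt [ 0.001  0.001 -1.   ] q [34. 10.  3. 83. -0. 47.] F [0.3 0.5 0.1] M [-0.01  0.    0.01] grip 0.06 0.0
```

Call:
drive_tool:
  targets:
    - [0,0,0,0.3,-0.1,2,5]
    - [0,0,0,0,0,2.2,4]
    - [0,0,0,0,0,0,3]
    - [0,0,0,0,0,0,0.5]
    - [0,0,0,0,0,0,0.5]
    - [0,0,0,0,0,0,0.5]
    - [0,0,0,0,0,0,0.5]
  force: 60

```text
time: 5.2
tcp_pos: [0.4895, 0.3325, 0.0331]
ee_rot: [0.111, 0.994, 0.0, 0.001]
force: [-0.3, 0.2, 0.2]
grip_width: 0.0051
finger_force: 0.0
```

Call:
drive_tool:
  targets:
    - [0,0,0,0,0,0,0.5]
    - [0,0,0,0,0,0,0.5]
    - [0,0,0,0,0,-1,0.5]
    - [0,0,0,0,0,-2,0.5]
    - [0,0,0,0,0,-3,0.5]
    - [0,0,0,0,0,-3,0.5]
    - [0,0,0,0,0,0,0.5]

```text
time: 5.9
tcp_pos: [0.4907, 0.3333, 0.1275]
ee_rot: [0.111, 0.994, 0.002, 0.003]
force: [0.1, -0.4, 0.6]
grip_width: 0.005
finger_force: 0.0
```

Run:
```python
from h import *
goto([.52,.11,.2])
im=imaging.get_image("side");f=im["frame"];cv2.imwrite("pics/s2.png",cv2.resize(f[160:340,200:440],None,fx=3,fy=3,interpolation=cv2.INTER_CUBIC))
```

```text
t 5.9 tcp [0.4907 0.3333 0.1275] shift cm [ -7.83 -21.1   -7.33] n 4.7 xyaw 167.2 ztilt [ 0.006  0.004 -1.   ] q [34. 10.  8. 88.  0. 47.] F [ 0.1 -0.4  0.6] M [0.05 0.01 0.04] grip 0.005 0.0
```

View pics/s2.png

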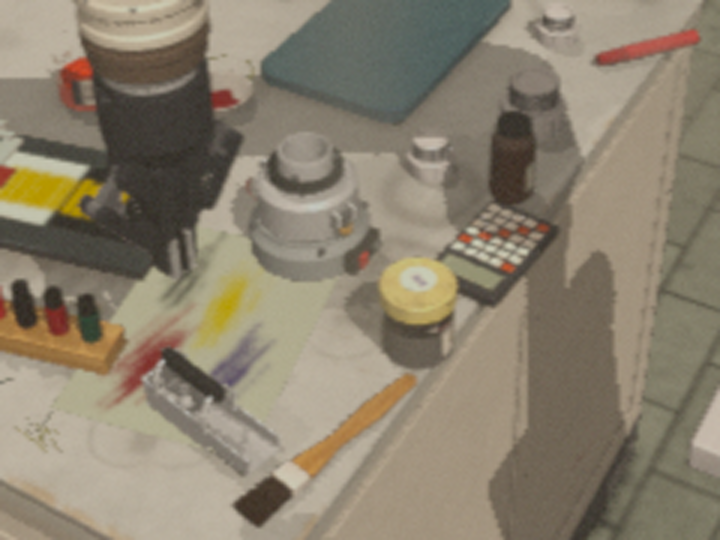

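The side view shows the scoop still standing on the bench, bar at crop (195,375), with the shut fingers empty above it. I need its position now and where my TCP projects.

Run:
```python
from h import *
t,r,o=axes()
for n in("side","top"):
    im=imaging.get_image(n);E=np.linalg.inv(im["extrinsics"])
    p=E[:3,:3]@t+E[:3,3];uv=im["K"]@p/p[2];print(n,"tcp px",uv[:2].round(1),"side crop px",((uv[0]-200)*3,(uv[1]-160)*3))
    W=cloud(im);f=im["frame"]
    m=(W[...,2]>.05)&(W[...,2]<.07)&(f.max(2)<70)&(np.abs(W[...,0]-.49)<.06)&(np.abs(W[...,1]-.331)<.05)
    P=W[m]
    if len(P)>5: print(n,"blk",cv2.minAreaRect((P[:,:2]*1000).astype(np.float32)),P.mean(0),m.sum())
    m=(np.abs(W[...,0]-t[0])<.04)&(np.abs(W[...,1]-t[1])<.04)&(W[...,2]>.08);P=W[m]
    if len(P)>5: i=P[:,2]<P[:,2].min()+.012;print("lowest gripper",P[i].mean(0),P[:,2].min())
    if n=="side":
        f=cv2.circle(f.copy(),tuple(int(x) for x in uv[:2]),1,(0,0,255),-1);cv2.imwrite("pics/s3.png",cv2.resize(f[180:340,220:320],None,fx=3.7,fy=3.7,interpolation=cv2.INTER_CUBIC))
```

```text
side tcp px [259.8 263.3] side crop px (np.float64(179.54058956179858), np.float64(309.93492406032))
side blk ((488.4519958496094, 332.0207824707031), (7.779866695404053, 62.3093147277832), 76.98091125488281) [0.48885619 0.33221016 0.05797097] 89
lowest gripper [0.48193369 0.33460058 0.17036655] 0.1632921947454543
top tcp px [187.1 214.4] side crop px (np.float64(-38.61005926356103), np.float64(163.21350025566701))
top blk ((493.9766540527344, 326.6341857910156), (11.7146635055542, 65.50555419921875), 80.50392150878906) [0.49518829 0.32528322 0.05819987] 77
lowest gripper [0.49890244 0.31848059 0.17805961] 0.17805961326752162
```

View pics/s3.png

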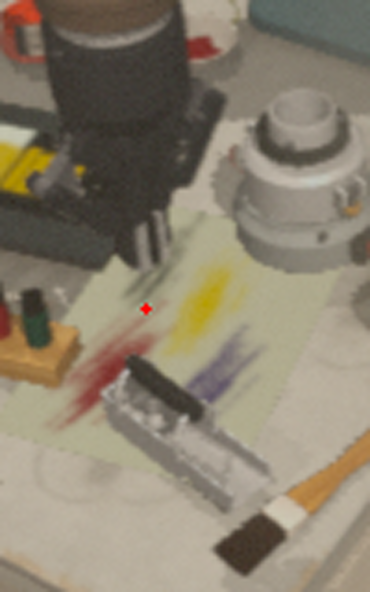

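The red reported TCP (146,308) lies clearly below the real fingertips (150,268), so the tips are short of the reported TCP. I'll measure that offset.

Run:
```python
from h import *
t,r,o=axes();goto(t)
im=imaging.get_image("side");W=cloud(im)
for v in range(236,262,2): print(v,[tuple((W[v,u]*1000).round(0)) for u in (256,258,260,262,264)])
E=np.linalg.inv(im["extrinsics"])
for dz in (0,.01,.02,.03,.04):
    p=E[:3,:3]@(t+[0,0,dz])+E[:3,3];print(dz,(im["K"]@p/p[2])[:2].round(1))
W,im=wcloud();z=im["z_map"];f=im["frame"]
# finger tips in wrist view, tool coords
P=r.inv().apply((W-t).reshape(-1,3)).reshape(W.shape)
m=(np.abs(P[...,0])<.03)&(np.abs(P[...,1])<.04)&(P[...,2]>-.08)&(P[...,2]<.03);print(m.sum(),np.percentile(P[m],[1,50,99],axis=0).round(4) if m.sum() else"")
```

```text
t 6.05 tcp [0.489  0.3322 0.122 ] shift cm [0. 0. 0.] n 0.0 xyaw 167.2 ztilt [-0. -0. -1.] q [34. 10.  7. 88.  0. 47.] F [-0.3  0.  -0.6] M [0.02 0.07 0.  ] grip 0.0047 0.0
236 [(np.float64(479.0), np.float64(346.0), np.float64(219.0)), (np.float64(478.0), np.float64(340.0), np.float64(214.0)), (np.float64(486.0), np.float64(325.0), np.float64(200.0)), (np.float64(478.0), np.float64(327.0), np.float64(205.0)), (np.float64(475.0), np.float64(325.0), np.float64(205.0))]
238 [(np.float64(480.0), np.float64(345.0), np.float64(213.0)), (np.float64(480.0), np.float64(339.0), np.float64(208.0)), (np.float64(485.0), np.float64(328.0), np.float64(197.0)), (np.float64(479.0), np.float64(328.0), np.float64(200.0)), (np.float64(476.0), np.float64(324.0), np.float64(198.0))]
240 [(np.float64(479.0), np.float64(346.0), np.float64(208.0)), (np.float64(477.0), np.float64(343.0), np.float64(206.0)), (np.float64(485.0), np.float64(328.0), np.float64(192.0)), (np.float64(479.0), np.float64(329.0), np.float64(195.0)), (np.float64(476.0), np.float64(325.0), np.float64(193.0))]
242 [(np.float64(480.0), np
[... 2416 characters left out ...]
, (np.float64(596.0), np.float64(222.0), np.float64(-1.0)), (np.float64(591.0), np.float64(219.0), np.float64(-1.0)), (np.float64(584.0), np.float64(220.0), np.float64(4.0)), (np.float64(581.0), np.float64(215.0), np.float64(1.0))]
260 [(np.float64(592.0), np.float64(234.0), np.float64(4.0)), (np.float64(590.0), np.float64(230.0), np.float64(2.0)), (np.float64(586.0), np.float64(226.0), np.float64(1.0)), (np.float64(581.0), np.float64(223.0), np.float64(0.0)), (np.float64(576.0), np.float64(222.0), np.float64(2.0))]
0 [260.6 264.3]
0.01 [260.1 261. ]
0.02 [259.7 257.7]
0.03 [259.2 254.3]
0.04 [258.7 250.9]
2730 [[-0.0092 -0.0152 -0.0798]
 [ 0.0099  0.0033 -0.0628]
 [ 0.0129  0.0174 -0.0411]]
```

Side and wrist depth agree: the fingertips really stand 40 mm behind the reported TCP (tip z 0.161 against 0.122), so the fingers closed above the bar. I'll allow for it by sending the TCP 40 mm lower, to z = -0.006.

Call:
drive_tool:
  targets:
    - [0,0,0,0,0,0,6]
    - [0,0,0,0,0,2,6]
    - [0,0,0,0,0,2,6]
    - [0,0,0,0,0,2.8,6]
    - [0,0,0,0,0,3,6]
    - [0,0,0,0,0,1.5,6]
    - [0,0,0,0,0,0,6]
    - [0,0,0,0,0,0,6]

```text
time: 6.95
tcp_pos: [0.4893, 0.3324, 0.0098]
ee_rot: [0.111, 0.994, 0.0, 0.0]
force: [-0.3, -0.1, 0.5]
grip_width: 0.06
finger_force: 0.0
```

Run:
```python
from h import *
goto([.4895,.332,-.006])
```

```text
t 6.95 tcp [0.4893 0.3324 0.0098] shift cm [-0.03 -0.03  1.58] n 0.3 xyaw 167.2 ztilt [ 0.  0. -1.] q [34. 11. -4. 75. -0. 47.] F [-0.3 -0.1  0.5] M [ 0.06 -0.03 -0.  ] grip 0.06 0.0
```

Call:
drive_tool:
  targets:
    - [0,0,0,0,0,1.5,4]
    - [0,0,0,0,0,0,3]
    - [0,0,0,0,0,0,0.5]
    - [0,0,0,0,0,0,0.5]
    - [0,0,0,0,0,0,0.5]
    - [0,0,0,0,0,0,0.5]
    - [0,0,0,0,0,0,0.5]
    - [0,0,0,0,0,0,0.5]

```text
time: 7.75
tcp_pos: [0.4891, 0.3323, -0.0058]
ee_rot: [0.111, 0.994, 0.0, 0.0]
force: [-0.0, -0.6, 0.3]
grip_width: 0.0111
finger_force: 58.9
```

Run:
```python
from h import *
goto([.4895,.332,-.006])
```

```text
t 7.75 tcp [ 0.4891  0.3323 -0.0058] shift cm [-0.04 -0.02  0.02] n 0.0 xyaw 167.2 ztilt [ 0.  0. -1.] q [34. 11. -5. 74.  0. 47.] F [-0.  -0.6  0.3] M [-0.02  0.08 -0.03] grip 0.0111 58.9
```

Call:
drive_tool:
  targets:
    - [0,0,0,0,0,-1,0.5]
    - [0,0,0,0,0,-2.5,0.5]
    - [0,0,0,0,0,-4,0.5]
    - [0,0,0,0,0,-4,0.5]
    - [0,0,0,0,0,-4,0.5]
    - [0,0,0,-0.5,-0.5,-2.5,0.5]
    - [0,0,0,-1.5,-1.6,-1,0.5]
    - [0,0,0,-2.2,-2.3,0,0.5]

```text
time: 8.55
tcp_pos: [0.5208, 0.2808, 0.1871]
ee_rot: [0.11, 0.994, 0.001, 0.002]
force: [1.1, -0.2, -2.6]
grip_width: 0.0114
finger_force: 58.7
```

Call:
drive_tool:
  targets:
    - [0,0,0,-2.4,-2.6,0,0.5]
    - [0,0,0,-2.4,-2.6,0,0.5]
    - [0,0,0,-2.4,-2.6,0,0.5]
    - [0,0,0,-2,-2.3,0,0.5]
    - [0,0,0,-1.5,-1.7,0,0.5]
    - [0,0,0,-0.7,-0.8,0,0.5]
    - [0,0,0,0,0,0,0.5]
    - [0,0,0,0,0,0,0.5]

```text
time: 9.35
tcp_pos: [0.6033, 0.1327, 0.1842]
ee_rot: [0.111, 0.994, 0.0, -0.0]
force: [-0.2, 0.7, -2.0]
grip_width: 0.0109
finger_force: 58.7
```

Run:
```python
from h import *
goto([.612,.123,.17]); t,r,_=axes()
for n in("side","top","wrist"):
    if n=="wrist": W,im=wcloud("w4")
    else: im=imaging.get_image(n);W=cloud(im)
    m=(np.abs(W[...,0]-.53)<.035)&(np.abs(W[...,1]-.107)<.035)&(W[...,2]>.1)&(W[...,2]<.114);P=W[m]
    if len(P)>10: print(n,len(P),cv2.minEnclosingCircle(P[:,:2].astype(np.float32)),cv2.fitEllipse((P[:,:2]*1000).astype(np.float32)))
    m=(np.abs(W[...,0]-t[0]+.02)<.13)&(np.abs(W[...,1]-t[1])<.1)&(W[...,2]>.15)&(W[...,2]<.35)
    P=r.inv().apply(W[m]-t); m=(np.abs(P[:,0])<.1)&(np.abs(P[:,1])<.03)&(P[:,2]<.02)&(P[:,2]>-.035)
    if m.sum()>10: print(n,"scoop tool",m.sum(),np.percentile(P[m],[2,50,98],axis=0).round(4))
```

```text
t 9.35 tcp [0.6033 0.1327 0.1842] shift cm [-1.06 -0.75  1.42] n 0.4 xyaw 167.3 ztilt [-0.  0. -1.] q [12. 14. 20. 95.  0. 25.] F [-0.2  0.7 -2. ] M [-0.02  0.09 -0.  ] grip 0.0109 58.7
side 123 ((0.5271061658859253, 0.10679968446493149), 0.02593565173447132) ((527.6971435546875, 106.75471496582031), (44.83146286010742, 45.47554016113281), 138.01063537597656)
side scoop tool 535 [[-0.0469 -0.02   -0.0347]
 [ 0.0204  0.0026 -0.0221]
 [ 0.0747  0.0157 -0.0087]]
wrist 591 ((0.5295194983482361, 0.10946139693260193), 0.024722767993807793) ((529.3118286132812, 109.71028900146484), (44.50299835205078, 44.79759979248047), 59.221710205078125)
wrist scoop tool 7866 [[ 0.0015 -0.015  -0.0345]
 [ 0.0459  0.001  -0.0195]
 [ 0.0741  0.0173 -0.0145]]
```

View pics/w4.png

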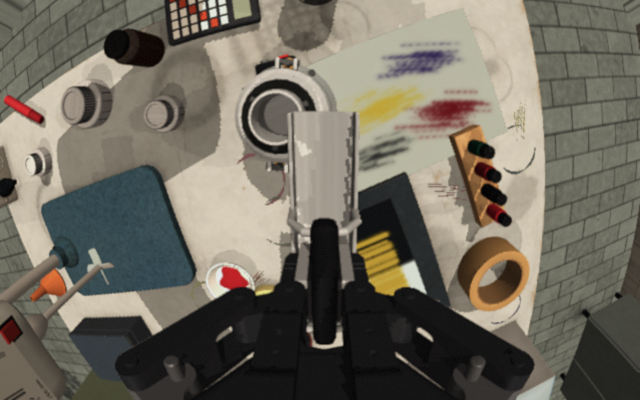

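The wrist view shows the scoop gripped level, spout edge at (322,112), next to the pot mouth (280,115). The bottle (133,45), vials and base are clear. Next I align the scoop radially and check the row semantics in the same move.

Call:
drive_tool:
  targets:
    - [0,0,-8,-3,0,0,0.5]
    - [0,0,0,0,0,0,0.5]
    - [0,0,0,0,0,0,0.5]

```text
time: 9.8
tcp_pos: [0.6327, 0.126, 0.1835]
ee_rot: [0.042, 0.999, -0.0, -0.0]
force: [0.8, 0.9, -2.6]
grip_width: 0.0109
finger_force: 58.7
```

Run:
```python
from h import *
goto([.6109,.1248,.18]); t,r,_=axes();d=(t-[.6033,.1327,.1842])[:2];print(d, np.degrees(np.arctan2(-d[1],-d[0])))
```

```text
t 9.8 tcp [0.6327 0.126  0.1835] shift cm [ 2.17 -0.3   0.35] n 0.4 xyaw 175.2 ztilt [-0.001 -0.    -1.   ] q [11. 19. 25. 96.  0. 16.] F [ 0.8  0.9 -2.6] M [ 0.01  0.02 -0.04] grip 0.0109 58.7
[ 0.02943173 -0.00672876] 167.12221418060986
```

Call:
drive_tool:
  targets:
    - [0,0,-8,1.1,-0.1,0,0.5]
    - [0,0,-8,1.1,-0.1,0,0.5]
    - [0,0,0,0,0,0,0.5]
    - [0,0,0,0,0,0,0.5]

```text
time: 10.2
tcp_pos: [0.6108, 0.1241, 0.1847]
ee_rot: [-0.096, 0.995, 0.0, 0.001]
force: [-0.5, 0.0, -2.9]
grip_width: 0.011
finger_force: 58.7
```

```bash
cat > pour.py <<'E'
from h import *
M=np.array([.5287,.1088,.108]);L=np.array([.0755,.0008,-.022])
t,r,_=axes();goto(t)
x=r.as_matrix()[:,0].copy();x[2]=0;x/=np.linalg.norm(x)
print("tip now rel mouth",((t+r.apply(L)-M)*1000).round(1))
p,q=t,r;acc=0
for dy,h,b in [(0,12,-8),(-5,12,-8),(-5,10,-8),(-5,8,-8),(-5,5,-8),(-5,3,-8),(-5,1,-8),(-5,0,-8),(-5,0,-8)]:
    q2=q*R.from_euler("y",dy,degrees=True)
    p2=M+x*b/1000+np.array([0,0,h/1000])-q2.apply(L)
    s=(q.inv().apply(p2-p)*100).round(2);p=p+q.apply(s/100);q=q2;print(dy,s)
E
python3 pour.py
```

```text
t 10.2 tcp [0.6108 0.1241 0.1847] shift cm [0. 0. 0.] n 0.0 xyaw -169.0 ztilt [ 0.001  0.    -1.   ] q [11. 15. 21. 95.  0.  0.] F [-0.5  0.  -2.9] M [ 0.04 -0.01  0.02] grip 0.011 58.7
tip now rel mouth [ 7.8  1.7 98.6]
0 [ 0.   -0.02  8.66]
-5 [-0.16 -0.   -0.67]
-5 [-0.14 -0.   -0.46]
-5 [-0.13 -0.   -0.47]
-5 [-0.09 -0.   -0.38]
-5 [-0.09 -0.   -0.48]
-5 [-0.08 -0.   -0.48]
-5 [-0.11 -0.   -0.58]
-5 [-0.17 -0.   -0.67]
```

Call:
drive_tool:
  targets:
    - [0,0,0,0,0,2,0.5]
    - [0,0,0,0,0,3,0.5]
    - [0,0,0,0,0,2.5,0.5]
    - [0,0,0,0,0,1.16,0.5]
    - [0,0,0,0,0,0,0.5]
    - [0,0,0,0,0,0,0.5]

```text
time: 10.8
tcp_pos: [0.6114, 0.1238, 0.0985]
ee_rot: [-0.097, 0.995, 0.0, 0.001]
force: [-0.1, 0.1, -2.5]
grip_width: 0.0111
finger_force: 58.7
```

```bash
python3 pour.py
```

```text
t 10.8 tcp [0.6114 0.1238 0.0985] shift cm [0. 0. 0.] n 0.0 xyaw -168.8 ztilt [ 0.001  0.    -1.   ] q [11. 14. 10. 86. -0.  0.] F [-0.1  0.1 -2.5] M [-0.03  0.03 -0.03] grip 0.0111 58.7
tip now rel mouth [ 8.5  1.2 12.5]
0 [0.05 0.05 0.05]
-5 [-0.16  0.   -0.67]
-5 [-0.14  0.   -0.47]
-5 [-0.13  0.   -0.47]
-5 [-0.09  0.   -0.37]
-5 [-0.09  0.   -0.48]
-5 [-0.08  0.   -0.49]
-5 [-0.11  0.   -0.58]
-5 [-0.17  0.   -0.66]
```

Call:
drive_tool:
  targets:
    - [0,-5,0,-0.12,0.05,-0.65,0.5]
    - [0,-5,0,-0.14,0,-0.47,0.5]
    - [0,-5,0,-0.13,0,-0.47,0.5]
    - [0,-5,0,-0.09,0,-0.37,0.5]
    - [0,-5,0,-0.09,0,-0.48,0.5]
    - [0,-5,0,-0.08,0,-0.49,0.5]
    - [0,-5,0,-0.11,0,-0.58,0.5]
    - [0,-5,0,-0.17,0,-0.66,0.5]

```text
time: 11.6
tcp_pos: [0.6076, 0.1236, 0.1424]
ee_rot: [-0.092, 0.934, 0.034, 0.344]
force: [-1.1, 0.3, -1.1]
grip_width: 0.0112
finger_force: 59.0
```

Call:
drive_tool:
  targets:
    - [0,0,0,0,0,0,0.5]
    - [0,0,0,0,0,0,0.5]
    - [0,0,0,0,0,0,0.5]
    - [0,0,0,0,0,0,0.5]
    - [0,0,0,0,0,0,0.5]

```text
time: 12.1
tcp_pos: [0.6083, 0.1237, 0.1406]
ee_rot: [-0.092, 0.935, 0.034, 0.341]
force: [-3.3, -0.3, 6.0]
grip_width: 0.0112
finger_force: 59.9
```

```bash
python3 pour.py | head -2
python3 - <<'E'
from h import *
_,im=wcloud("w5")
E
```

```text
t 12.1 tcp [0.6083 0.1237 0.1406] shift cm [0. 0. 0.] n 0.0 xyaw -168.8 ztilt [ 0.631  0.126 -0.765] q [ 12. -28. -36.  42.  -0.   0.] F [-3.3 -0.3  6. ] M [-0.1   0.71  0.01] grip 0.0112 59.9
tip now rel mouth [8.8 1.7 0.8]
```

View pics/w5.png

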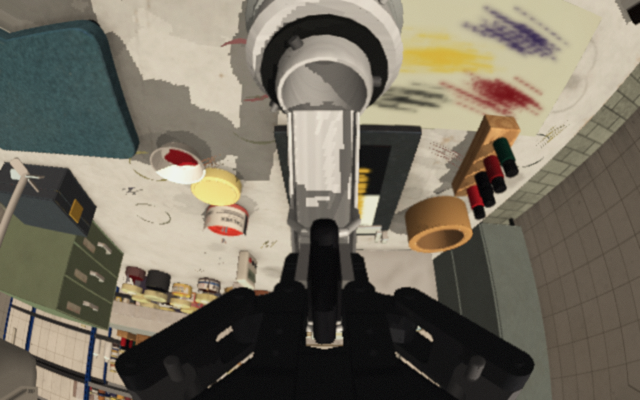

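The wrist view shows the spout edge (322,110) just inside the mouth (325,85) and the visible trough empty. The 6 N upward force means it touches the rim lightly. I lift a little, tip further and shake.

Call:
drive_tool:
  targets:
    - [0,0,0,-0.15,0.05,-0.2,0.5]
    - [0,-5,0,-0.12,0,-0.66,0.5]
    - [0,-5,0,-0.12,0,-0.66,0.5]
    - [0,0,0,-0.2,0,0,0.5]
    - [0,0,0,0.2,0,0,0.5]
    - [0,0,0,0,0,0,0.5]
    - [0,0,0,0,0,0,0.5]
    - [0,0,0,0,0,0,0.5]

```text
time: 12.95
tcp_pos: [0.6003, 0.1226, 0.1533]
ee_rot: [-0.089, 0.902, 0.041, 0.42]
force: [-0.7, 0.4, -1.2]
grip_width: 0.011
finger_force: 59.0
```

```bash
python3 pour.py | head -2
```

```text
t 12.95 tcp [0.6003 0.1226 0.1533] shift cm [0. 0. 0.] n 0.0 xyaw -168.8 ztilt [ 0.751  0.149 -0.643] q [ 12. -39. -47.  32.  -0.   0.] F [-0.7  0.4 -1.2] M [-0.16  0.87 -0.02] grip 0.011 59.0
tip now rel mouth [7.4 1.8 1.6]
```

Call:
drive_tool:
  targets:
    - [0,0,0,-1.2,0,-1,0.5]
    - [0,0,0,-1.9,0,-1.6,0.5]
    - [0,0,0,-1.9,0,-1.6,0.5]
    - [0,0,0,-1.2,0,-1,0.5]
    - [0,8.3,0,0,0,0,0.5]
    - [0,8.3,0,0,0,0,0.5]
    - [0,8.3,0,0,0,0,0.5]
    - [0,8.3,0,0,0,0,0.5]

```text
time: 13.75
tcp_pos: [0.6006, 0.1227, 0.2356]
ee_rot: [-0.097, 0.984, 0.014, 0.146]
force: [0.7, -0.1, -1.1]
grip_width: 0.0109
finger_force: 58.8
```

Call:
drive_tool:
  targets:
    - [0,8.3,0,0,2,0,0.5]
    - [0,8.3,0,0,2,0,0.5]
    - [0,0,0,0,1,0,0.5]
    - [0,0,0,0,0,0,0.5]
    - [0,0,0,0,0,0,0.5]

```text
time: 14.25
tcp_pos: [0.5913, 0.1671, 0.2347]
ee_rot: [-0.098, 0.995, 0.003, 0.021]
force: [0.4, -0.9, -1.5]
grip_width: 0.0109
finger_force: 58.8
```

Run:
```python
from h import *
goto([.515,.32,.15])
W,im=wcloud();f=im["frame"];z=im["z_map"]
m=(np.abs(W[...,0]-.529)<.03)&(np.abs(W[...,1]-.109)<.03)&(W[...,2]>.04)&(W[...,2]<.12)
v,u=np.where(m);print(u.min(),u.max(),v.min(),v.max())
c=(int(u.mean()),int(v.mean()));s=45
a=f[max(0,c[1]-s):c[1]+s,c[0]-s:c[0]+s];np.save("w6.npy",W)
a=cv2.resize(a,(360,int(360*a.shape[0]/a.shape[1])),interpolation=cv2.INTER_CUBIC)
b=cv2.resize(f,(400,250));cv=np.zeros((max(a.shape[0],250),760,3),np.uint8);cv[:a.shape[0],:360]=a;cv[:250,360:]=b;cv2.imwrite("pics/w6.png",cv)
P=W[m];q=P[P[:,2]>.1];print("rim",cv2.fitEllipse((q[:,:2]*1000).astype(np.float32)),cv2.minEnclosingCircle(q[:,:2].astype(np.float32)))
i=(np.hypot(P[:,0]-.5287,P[:,1]-.109)<.018);print(np.percentile(P[i,2],[5,25,50,75,95]).round(3))
```

```text
t 14.25 tcp [0.5913 0.1671 0.2347] shift cm [ 4.85 16.48  8.29] n 3.8 xyaw -168.7 ztilt [ 0.042  0.009 -0.999] q [16. 13. 23. 98. -0.  5.] F [ 0.4 -0.9 -1.5] M [-0.02  0.06  0.02] grip 0.0109 58.8
249 313 71 132
rim ((529.0936279296875, 109.64427947998047), (44.621246337890625, 44.9818229675293), 76.12873840332031) ((0.5294148325920105, 0.10915873199701309), 0.02484641596674919)
[0.047 0.048 0.057 0.06  0.061]
```

View pics/w6.png

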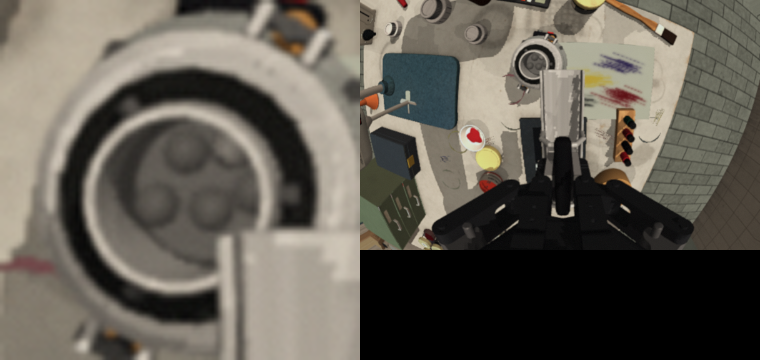

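The crop shows the bore holding balls at (182,155), (235,150), (155,207), (210,207) and (245,200), so all five are in. Bore depth readings of 47–61 mm agree. Now I set the scoop back down.

Call:
drive_tool:
  targets:
    - [0,2.4,0,1,3,1,0.5]
    - [0,0,0,1,3.5,2,0.5]
    - [0,0,0,1,3.5,3,0.5]
    - [0,0,0,1,3.5,3,0.5]
    - [0,0,0,0.8,3,3,0.5]
    - [0,0,0,0,0,3,0.5]
    - [0,0,0,0,0,0,0.5]
    - [0,0,0,0,0,0,0.5]

```text
time: 15.1
tcp_pos: [0.5123, 0.319, 0.0864]
ee_rot: [-0.098, 0.995, 0.001, 0.001]
force: [-0.4, -0.2, -0.4]
grip_width: 0.011
finger_force: 58.9
```

Run:
```python
from h import *
goto([.515,.32,-.005])
```

```text
t 15.1 tcp [0.5123 0.319  0.0864] shift cm [-0.27  0.03  9.14] n 1.8 xyaw -168.8 ztilt [ 0.001  0.002 -1.   ] q [32. 11.  5. 84.  0. 21.] F [-0.4 -0.2 -0.4] M [-0.04 -0.04 -0.02] grip 0.011 58.9
```

Call:
drive_tool:
  targets:
    - [0,0,0,0,0,3,0.5]
    - [0,0,0,0,0,3,0.5]
    - [0,0,0,0,0,1.8,0.5]
    - [0,0,0,0,0,0.7,0.5]
    - [0,0,0,0,0,0.4,0.5]
    - [0,0,0,0,0,0.2,0.5]
    - [0,0,0,0,0,0,0.5]
    - [0,0,0,0,0,0,0.5]

```text
time: 15.9
tcp_pos: [0.5129, 0.3202, -0.0058]
ee_rot: [-0.098, 0.995, 0.001, 0.0]
force: [-0.9, -0.7, 2.6]
grip_width: 0.0111
finger_force: 59.4
```

Run:
```python
from h import *
goto([.515,.32,-.006])
```

```text
t 15.9 tcp [ 0.5129  0.3202 -0.0058] shift cm [-0.21 -0.06  0.02] n 0.0 xyaw -168.8 ztilt [ 0.     0.001 -1.   ] q [32. 13. -3. 74.  0. 21.] F [-0.9 -0.7  2.6] M [-0.16 -0.01  0.03] grip 0.0111 59.4
```

Call:
drive_tool:
  targets:
    - [0,0,0,0,0,0,2]
    - [0,0,0,0,0,0,3]
    - [0,0,0,0,0,0,3]
    - [0,0,0,0,0,-1,3]
    - [0,0,0,0,0,-3,3]
    - [0,0,0,0,0,-5,5]
    - [0,0,0,0,0,-5,5]
    - [0,0,0,0,0,-5,5]

```text
time: 16.7
tcp_pos: [0.512, 0.3196, 0.1857]
ee_rot: [-0.098, 0.995, 0.001, -0.001]
force: [0.1, -0.0, 0.7]
grip_width: 0.0498
finger_force: 0.0
```

```bash
cat > tips.py <<'E'
from h import *
t,r,o=axes();W,im=wcloud();f=im["frame"]
P=r.inv().apply((W-t).reshape(-1,3));m=(np.abs(P[:,0])<.02)&(np.abs(P[:,1])<.07)&(P[:,2]>-.1)&(P[:,2]<-.02);P=P[m]
for s in(-1,1):
    Q=P[P[:,1]*s>0.005]
    if len(Q): print(s,len(Q),"tipz",np.sort(Q[:,2])[-8:].round(4),"y",np.percentile(Q[Q[:,2]>-.055][:,1],[5,50,95]).round(4) if (Q[:,2]>-.055).any() else "")
E
python3 - <<'E'
from h import *
exec(open("tips.py").read())
goto([.4335,-.162,.15])
m=(W[...,2]>.01)&(W[...,2]<.075)&(np.abs(W[...,0]-.5)<.1)&(np.abs(W[...,1]-.32)<.06);Q=W[m]
print("scoop",cv2.minAreaRect((Q[:,:2]*1000).astype(np.float32)),np.percentile(Q[:,2],[50,95,99]))
E
```

```text
-1 5013 tipz [-0.0419 -0.0414 -0.0412 -0.0408 -0.0408 -0.0405 -0.0405 -0.0403] y [-0.0352 -0.0241 -0.0234]
1 5043 tipz [-0.0413 -0.041  -0.041  -0.0409 -0.0407 -0.0405 -0.0401 -0.0401] y [0.026  0.0267 0.0378]
t 16.75 tcp [0.5138 0.3207 0.195 ] shift cm [ 17.33 -45.79   4.11] n 9.8 xyaw -168.7 ztilt [ 0.008  0.007 -1.   ] q [32. 12. 18. 96.  0. 21.] F [-3.4 -2.4  6. ] M [-0.14  0.14  0.03] grip 0.0499 0.0
scoop ((495.7712707519531, 318.7029724121094), (80.78921508789062, 212.907958984375), 76.36805725097656) [0.02105375 0.06027984 0.06100413]
```

Call:
drive_tool:
  targets:
    - [0,0,0,0.8,-2.2,0,8]
    - [0,0,0,1.5,-4,0,8]
    - [0,0,0,1.6,-4.3,0,8]
    - [0,0,0,1.6,-4.3,0,8]
    - [0,0,0,1.6,-4.3,0,8]
    - [0,0,0,1.6,-4.3,0,8]
    - [0,0,0,1.6,-4.3,0,8]
    - [0,0,0,1.6,-4.3,0,8]

```text
time: 17.55
tcp_pos: [0.4575, -0.0189, 0.1837]
ee_rot: [-0.098, 0.995, 0.0, -0.0]
force: [1.1, -0.2, 0.3]
grip_width: 0.0797
finger_force: 0.0
```

Call:
drive_tool:
  targets:
    - [0,0,0,1.6,-4.3,0.5,8]
    - [0,0,0,1.6,-4.3,1,8]
    - [0,0,0,1.3,-3.5,1.5,8]
    - [0,0,0,0.5,-1.7,1.5,8]
    - [0,0,0,0,0,0,8]
    - [0,0,0,0,0,0,8]

```text
time: 18.15
tcp_pos: [0.4358, -0.1623, 0.1383]
ee_rot: [-0.098, 0.995, 0.0, -0.001]
force: [-0.1, 0.0, 1.4]
grip_width: 0.08
finger_force: 0.0
```

Run:
```python
from h import *
W,im=wcloud("w7")
for lo,hi in((.02,.03),(.045,.056)):
    m=(np.hypot(W[...,0]-.4335,W[...,1]+.162)<.045)&(W[...,2]>lo)&(W[...,2]<hi);P=W[m];print(m.sum(),cv2.minEnclosingCircle(P[:,:2].astype(np.float32)) if len(P) else "",cv2.fitEllipse((P[:,:2]*1000).astype(np.float32)))
goto([.4335,-.162,-.012])
```

```text
1107 ((0.431905597448349, -0.15830327570438385), 0.03449790179729462) ((433.93634033203125, -158.00404357910156), (61.088706970214844, 64.4349136352539), 103.37744903564453)
2326 ((0.4322165846824646, -0.15859755873680115), 0.02610490657389164) ((431.0609130859375, -158.67153930664062), (40.64154052734375, 40.96549987792969), 103.26091003417969)
t 18.2 tcp [ 0.4362 -0.1619  0.1387] shift cm [ 0.26  0.03 15.07] n 3.0 xyaw -168.7 ztilt [-0.001  0.001 -1.   ] q [-20.  -7.  -8.  89.   0. -32.] F [0.2 0.3 0.7] M [-0.03  0.11 -0.  ] grip 0.0803 0.0
```

Call:
drive_tool:
  targets:
    - [0,0,0,0.35,0.28,2,8]
    - [0,0,0,0,0,4,8]
    - [0,0,0,0,0,4,8]
    - [0,0,0,0,0,2.5,8]
    - [0,0,0,0,0,1,8]
    - [0,0,0,0,0,0.5,8]
    - [0,0,0,0,0,0,8]
    - [0,0,0,0,0,0,8]

```text
time: 19.0
tcp_pos: [0.4328, -0.1603, -0.0008]
ee_rot: [-0.098, 0.995, -0.0, 0.0]
force: [-0.0, -0.6, -0.2]
grip_width: 0.0802
finger_force: 0.0
```

```bash
python3 - <<'E'
from h import *
goto([.4322,-.160,-.012])
W,im=wcloud()
m=(np.hypot(W[...,0]-.4325,W[...,1]+.16)<.04)&(W[...,2]>.045)&(W[...,2]<.058);P=W[m];print(m.sum(),cv2.minEnclosingCircle(P[:,:2].astype(np.float32)) if len(P) else "")
E
python3 tips.py
```

```text
t 19.0 tcp [ 0.4328 -0.1603 -0.0008] shift cm [0.05 0.04 1.12] n 0.2 xyaw -168.7 ztilt [ 0. -0. -1.] q [-20.  -6. -23.  74.   0. -32.] F [-0.  -0.6 -0.2] M [-0.06 -0.03 -0.02] grip 0.0802 0.0
7458 ((0.4334889054298401, -0.1664246916770935), 0.03366336598992348)
-1 6087 tipz [-0.0232 -0.0231 -0.0229 -0.0228 -0.0228 -0.0228 -0.0219 -0.0206] y [-0.0383 -0.0155 -0.0061]
1 6601 tipz [-0.0236 -0.0233 -0.0233 -0.0229 -0.0225 -0.0213 -0.0206 -0.02  ] y [0.0063 0.0179 0.035 ]
```

Call:
drive_tool:
  targets:
    - [0,0,0,0,0,1.0,8]
    - [0,0,0,0,0,0,6]
    - [0,0,0,0,0,0,4]
    - [0,0,0,0,0,0,4]
    - [0,0,0,0,0,0,4]
    - [0,0,0,0,0,0,4]
    - [0,0,0,0,0,0,4]
  force: 60

```text
time: 19.8
tcp_pos: [0.4317, -0.1602, -0.0122]
ee_rot: [-0.098, 0.995, 0.0, -0.001]
force: [-0.9, 1.3, 2.2]
grip_width: 0.0485
finger_force: 62.1
```

Call:
drive_tool:
  targets:
    - [0,0,0,0,0,-1,4]
    - [0,0,0,0,0,-3,4]
    - [0,0,0,0,0,-4,4]
    - [0,0,0,0,0,-4,4]
    - [0,0,0,0,0,-4,4]
    - [0,0,0,0,0,-2,4]
    - [0,0,0,0,0,0,4]
    - [0,0,0,0,0,0,4]

```text
time: 20.6
tcp_pos: [0.4319, -0.1603, 0.167]
ee_rot: [-0.098, 0.995, 0.0, -0.001]
force: [-0.2, -0.2, -3.6]
grip_width: 0.0482
finger_force: 62.7
```

Run:
```python
from h import *
t,r,_=axes();goto([.529,.1085,.2])
for n in("wrist","side","top"):
    if n=="wrist": W,im=wcloud()
    else: im=imaging.get_image(n);W=cloud(im)
    P=r.inv().apply((W-t).reshape(-1,3))
    m=(np.hypot(P[:,0],P[:,1])<.045)&(P[:,2]>-.037)&(P[:,2]<.02);Q=P[m]
    print(n,len(Q),(cv2.minEnclosingCircle(Q[:,:2].astype(np.float32)),np.percentile(Q,[1,50,99],axis=0).round(4)) if len(Q)>5 else "")
```

```text
t 20.6 tcp [ 0.4319 -0.1603  0.167 ] shift cm [-14.76  24.47  -3.31] n 5.8 xyaw -168.7 ztilt [-0.002  0.001 -1.   ] q [-20.  -8.  -5.  92.  -0. -32.] F [-0.2 -0.2 -3.6] M [-0.01 -0.    0.01] grip 0.0482 62.7
wrist 1856 (((0.006977241486310959, 0.0012342575937509537), 0.03239354491233826), array([[ 0.0091, -0.0295, -0.037 ],
       [ 0.0289,  0.0012, -0.0314],
       [ 0.0332,  0.032 , -0.0127]]))
side 206 (((0.0041061281226575375, 0.0022058661561459303), 0.034871410578489304), array([[-0.0292, -0.0007, -0.0367],
       [ 0.0081,  0.0265, -0.0259],
       [ 0.0349,  0.0347, -0.0117]]))
top 126 (((-0.0007237594691105187, -0.0007933571469038725), 0.03384772315621376), array([[-0.0341, -0.0096, -0.0368],
       [-0.0185,  0.0157, -0.0348],
       [ 0.0323,  0.0301, -0.0125]]))
```

Cover gripped (48 mm, 62 N) and lifted, centred in the tool. I carry it past the stirrer on the robot's side to above the pot.

Call:
drive_tool:
  targets:
    - [0,0,0,-0.6,1.9,0,4]
    - [0,0,0,-1.2,3.8,0,4]
    - [0,0,0,-1.2,3.8,0,4]
    - [0,0,0,-1.2,3.8,0,4]
    - [0,0,0,-1.4,3.8,0,4]
    - [0,0,0,-2.4,2.8,0,4]
    - [0,0,0,-2.8,2,0,4]
    - [0,0,0,-2.4,1.6,0,4]

```text
time: 21.55
tcp_pos: [0.5158, 0.0977, 0.1663]
ee_rot: [-0.099, 0.995, 0.0, -0.002]
force: [0.3, 0.2, -2.9]
grip_width: 0.0484
finger_force: 63.0
```

Call:
drive_tool:
  targets:
    - [0,0,0,-1.3,0.8,0,4]
    - [0,0,0,0,0,0,4]
    - [0,0,0,0,0,0,4]

```text
time: 21.85
tcp_pos: [0.526, 0.1061, 0.1664]
ee_rot: [-0.098, 0.995, 0.0, -0.002]
force: [-0.2, -0.8, -3.1]
grip_width: 0.0484
finger_force: 63.0
```

Run:
```python
from h import *
goto([.529,.1083,.105])
W,im=wcloud()
m=(np.hypot(W[...,0]-.529,W[...,1]-.1083)<.03)&(W[...,2]>.1)&(W[...,2]<.114);print(m.sum(), W[m].mean(0) if m.any() else "")
```

```text
t 21.85 tcp [0.526  0.1061 0.1664] shift cm [-0.36  0.15  6.14] n 1.2 xyaw -168.7 ztilt [-0.004 -0.    -1.   ] q [11.  3.  5. 92.  0.  0.] F [-0.2 -0.8 -3.1] M [-0.01 -0.02  0.01] grip 0.0484 63.0
335 [0.50979413 0.1059548  0.10585495]
```

Run:
```python
from h import *
from scipy.optimize import least_squares
t,r,_=axes();W,im=wcloud();C=r.apply(im["tool_from_camera"][:3,3])+t
P=r.inv().apply((W-t).reshape(-1,3))
def fit(Q,c0,rad):
    a=np.degrees(np.arctan2(Q[:,1]-c0[1],Q[:,0]-c0[0])).round(-1);d=np.hypot(Q[:,0]-c0[0],Q[:,1]-c0[1])
    E=np.array([Q[a==k][np.argsort(d[a==k])[-max(1,(a==k).sum()//10)],:2] for k in np.unique(a) if (a==k).sum()>=6])
    s=least_squares(lambda c:np.hypot(E[:,0]-c[0],E[:,1]-c[1])-rad,c0,loss="soft_l1",f_scale=.0005)
    print(len(Q),"arc",np.unique(a)[[0,-1]],"centre tool",s.x.round(4),"world",(r.apply([*s.x,0])+t)[:2].round(4),"res",np.abs(s.fun).mean().round(4))
c=r.inv().apply(np.array([.529,.1083,.107])-t)
zz=W.reshape(-1,3)[:,2]
m=(np.hypot(P[:,0]-c[0],P[:,1]-c[1])<.028)&(zz>.103)&(zz<.112);fit(P[m],c[:2],.024)
m=(np.hypot(P[:,0],P[:,1])<.038)&(np.abs(P[:,2]+.0375)<.004);fit(P[m],np.zeros(2),.034)
```

```text
298 arc [-60.  60.] centre tool [-0.0038  0.0027] world [0.5292 0.1092] res 0.0002
2883 arc [-80.  80.] centre tool [-0.0018  0.0013] world [0.5275 0.1075] res 0.0002
```

Call:
drive_tool:
  targets:
    - [0,0,0,-0.26,0.14,1,4]
    - [0,0,0,0,0,2.5,4]
    - [0,0,0,0,0,2,4]
    - [0,0,0,0,0,1,4]
    - [0,0,0,0,0,0,4]
    - [0,0,0,0,0,0,4]

```text
time: 22.55
tcp_pos: [0.5291, 0.1081, 0.1033]
ee_rot: [-0.098, 0.995, 0.0, -0.0]
force: [-0.4, -1.2, -2.7]
grip_width: 0.0485
finger_force: 63.0
```

Call:
drive_tool:
  targets:
    - [0,0,0,0,0,0.3,4]
    - [0,0,0,0,0,0.3,4]
    - [0,0,0,0,0,0.3,4]
    - [0,0,0,0,0,0,4]

```text
time: 22.95
tcp_pos: [0.5288, 0.1082, 0.0933]
ee_rot: [-0.098, 0.995, 0.0, -0.001]
force: [0.1, 0.3, -3.2]
grip_width: 0.0481
finger_force: 63.0
```

Run:
```python
from h import *
goto([.529,.1083,.0858])
```

```text
t 22.95 tcp [0.5288 0.1082 0.0933] shift cm [-0.02  0.01  0.75] n 0.2 xyaw -168.7 ztilt [-0.002  0.001 -1.   ] q [12.  3. -3. 84.  0.  0.] F [ 0.1  0.3 -3.2] M [ 0.05  0.04 -0.01] grip 0.0481 63.0
```

Call:
drive_tool:
  targets:
    - [0,0,0,0,0,0.2,4]
    - [0,0,0,0,0,0.2,4]
    - [0,0,0,0,0,0.2,4]
    - [0,0,0,0,0,0.1,4]
    - [0,0,0,0,0,0.1,4]
    - [0,0,0,0,0,0.05,4]
    - [0,0,0,0,0,0,4]

```text
time: 23.65
tcp_pos: [0.5291, 0.1083, 0.0856]
ee_rot: [-0.098, 0.995, 0.0, -0.001]
force: [-1.1, -0.2, 1.9]
grip_width: 0.0486
finger_force: 63.1
```

Run:
```python
from h import *
goto([.529,.1083,.0858])
```

```text
t 23.65 tcp [0.5291 0.1083 0.0856] shift cm [ 0.    0.01 -0.02] n 0.0 xyaw -168.8 ztilt [-0.001  0.001 -1.   ] q [12.  3. -4. 83.  0.  0.] F [-1.1 -0.2  1.9] M [ 0.02  0.29 -0.03] grip 0.0486 63.1
```

Resting on the pins (about 5 N). Turning under a light push.

Call:
drive_tool:
  targets:
    - [0,0,4,0,0,0.05,4]
    - [0,0,4,0,0,0,4]
    - [0,0,4,0,0,0,4]
    - [0,0,4,0,0,0,4]
    - [0,0,4,0,0,0,4]
    - [0,0,4,0,0,0,4]
    - [0,0,0,0,0,0,4]

```text
time: 24.35
tcp_pos: [0.5289, 0.1082, 0.0844]
ee_rot: [0.112, 0.994, 0.0, -0.001]
force: [0.3, -0.3, -2.7]
grip_width: 0.0481
finger_force: 63.0
```

Run:
```python
from h import *
goto([.529,.1083,.0858])
```

```text
t 24.35 tcp [0.5289 0.1082 0.0844] shift cm [-0.01  0.01 -0.14] n 0.0 xyaw 167.2 ztilt [-0.002  0.001 -1.   ] q [12.  3. -4. 83.  0. 24.] F [ 0.3 -0.3 -2.7] M [-0.02 -0.02  0.01] grip 0.0481 63.0
```

Force has gone back to the free weight while 1.4 mm lower, so the keyways have found the pins. Lowering on.

Call:
drive_tool:
  targets:
    - [0,0,0,0,0,0.1,4]
    - [0,0,0,0,0,0.1,4]
    - [0,0,0,0,0,0.1,4]
    - [0,0,0,0,0,0,4]

```text
time: 24.75
tcp_pos: [0.5288, 0.1082, 0.0814]
ee_rot: [0.111, 0.994, 0.0, -0.001]
force: [-0.5, 0.3, -2.5]
grip_width: 0.0484
finger_force: 63.0
```

Run:
```python
from h import *
goto([.529,.1083,.0748])
```

```text
t 24.75 tcp [0.5288 0.1082 0.0814] shift cm [-0.02  0.01  0.66] n 0.1 xyaw 167.3 ztilt [-0.002  0.001 -1.   ] q [12.  3. -4. 83.  0. 24.] F [-0.5  0.3 -2.5] M [-0.02  0.01 -0.01] grip 0.0484 63.0
```

Call:
drive_tool:
  targets:
    - [0,0,0,0,0,0.1,4]
    - [0,0,0,0,0,0.1,4]
    - [0,0,0,0,0,0.1,4]
    - [0,0,0,0,0,0.1,4]
    - [0,0,0,0,0,0.1,4]
    - [0,0,0,0,0,0.1,4]
    - [0,0,0,0,0,0,4]
  force: 80

```text
time: 25.45
tcp_pos: [0.5291, 0.1082, 0.076]
ee_rot: [0.111, 0.994, 0.0, -0.001]
force: [-2.5, -0.6, 5.0]
grip_width: 0.0479
finger_force: 85.4
```

Run:
```python
from h import *
goto([.529,.1083,.0748])
```

```text
t 25.45 tcp [0.5291 0.1082 0.076 ] shift cm [0.01 0.   0.12] n 0.0 xyaw 167.2 ztilt [-0.001  0.001 -1.   ] q [12.  3. -5. 82.  0. 24.] F [-2.5 -0.6  5. ] M [-0.17  0.45  0.02] grip 0.0479 85.4
```

Call:
drive_tool:
  targets:
    - [0,0,0,0,0,0.05,4]
    - [0,0,0,0,0,0.05,4]
    - [0,0,0,0,0,0.05,4]
    - [0,0,0,0,0,0,4]
    - [0,0,0,0,0,0,4]

```text
time: 25.95
tcp_pos: [0.5291, 0.1083, 0.075]
ee_rot: [0.111, 0.994, 0.0, -0.0]
force: [-4.2, -1.5, 8.5]
grip_width: 0.0477
finger_force: 86.1
```

Run:
```python
from h import *
goto([.529,.1083,.0748])
```

```text
t 25.95 tcp [0.5291 0.1083 0.075 ] shift cm [0.01 0.   0.02] n 0.0 xyaw 167.3 ztilt [-0.001  0.001 -1.   ] q [12.  3. -5. 82.  0. 24.] F [-4.2 -1.5  8.5] M [-0.3   0.78  0.01] grip 0.0477 86.1
```

Call:
drive_tool:
  targets:
    - [0,0,0,0,0,0.05,4]
    - [0,0,0,0,0,0.05,4]
    - [0,0,0,0,0,0,4]
    - [0,0,0,0,0,0,4]

```text
time: 26.35
tcp_pos: [0.5292, 0.1082, 0.0749]
ee_rot: [0.111, 0.994, 0.0, -0.0]
force: [-6.2, -1.1, 15.1]
grip_width: 0.0478
finger_force: 86.8
```

Run:
```python
from h import *
goto([.529,.1083,.0748])
im=imaging.get_image("side");cv2.imwrite("pics/s9.png",cv2.resize(im["frame"][160:340,200:440],None,fx=3,fy=3,interpolation=cv2.INTER_CUBIC))
```

```text
t 26.35 tcp [0.5292 0.1082 0.0749] shift cm [0.02 0.   0.01] n 0.0 xyaw 167.2 ztilt [-0.     0.001 -1.   ] q [12.  3. -5. 82.  0. 24.] F [-6.2 -1.1 15.1] M [-0.37  1.36 -0.02] grip 0.0478 86.8
```

View pics/s9.png

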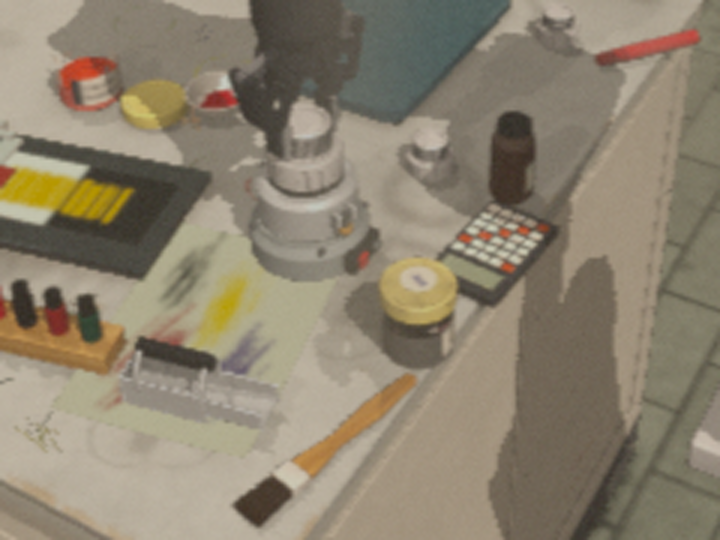

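The side view shows the cover seated on the pot (305,150) in the gripper, the empty scoop standing at (200,380), and the bystanders unmoved. Height has stopped at the expected 0.0749 while the push rose to about 17 N, so the cover is fully home. Handing in.

```bash
python3 -c "
from h import *
print(order.sign_off())"
```

```text
the job is handed in; nothing more can be done
None
```

I handed the job in after about 26 s of robot time: all five balls are in the pot, the empty scoop stands back on the bench, and the cover is gripped and held fully home at the height I calculated for it. The sign-off returned no verdict.

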